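# Clamp the thick dowel blank in the bench jig

### The job

Take the thicker of the two dowels out of its cradle and lay it in the two V rests of the jig. Push the jig's tailstock up until the dowel is held snugly endwise between the stop and the tailstock's nose, without ramming it, then press the cam lever all the way down so that the dowel is clamped. Leave the thin dowel in its cradle.

Things in the scene. Friction and masses are not known exactly. Their poses are not given: they have to be found in the camera images.
- dowel: The thick dowel, a plain light wood rod 36 mm in diameter and 150 mm long, about 0.11 kg; origin at its centre, y axis along the rod. It lies level, axis 60 mm above the table, in the V saddles (14 mm thick, 42 mm either side of the cradle's middle along the rod) of one of the cradle's two places; its middle is free for the fingers (cradle floor 14 mm above the table).
- thin: The thin dowel, same wood, 24 mm in diameter and 150 mm long; origin at its centre, y axis along the rod. It lies in the other place of the cradle, parallel to the thick one and 76 mm from it, its axis 51.5 mm above the table. It stays there.
- jig: The jig: a plywood base 130 x 385 x 18 mm fixed on the table, reaching from y = -150 to +235 mm of its frame. Origin on the table, below the middle between its two V rests; z up; y along the jig, from the head with its stop to the tailstock; x across it.
- tail_back (a point): Centre of the tailstock's back face, 75 mm above the table; axes as the jig. The tailstock is a wooden block 56 mm wide (x), 75 mm long (y), top 90 mm above the table; it slides along the jig's y with a stiff friction of about 8 N and stays where left. Push this face towards -y to advance it (55 to 73 mm available). The nose face starts 100 to 118 mm from rests_mid.
- tail_nose: The tailstock's nose: a steel disc 26 mm in diameter on the dowel's axis, origin at the centre of its flat face, which looks to -y of the jig and bears on the dowel's end. The lever drives it up to 3 mm forward, so the tailstock must first be tight against the dowel, and the dowel against the stop, for the cam to grip. The tailstock's friction backs it: a clamped dowel is held with some 8 N; over 30 N bruises it.
- cam_lever (a joint): Angle of the cam lever in rad: 0 leans 0.37 rad from upright towards -x of the jig; it grows as the lever is swung down towards -x and ends at 1.2, level and fully down. It stays where it is left; swinging it takes 2 to 4 N at the tip.
- lever_hinge (a point): Pivot of the cam lever, 44 mm from the tailstock's middle on its -x side, 65 mm above the table, 62 mm ahead (-y of the jig) of the back face. The pivot axis is parallel to the jig's y.
- lever_tip (a point): Middle of the lever's black grip (40 mm long, 22 mm wide along jig y, 18 mm thick), 85 mm from the pivot; the steel bar below it is 18 mm wide and 8 mm thick. The lever ends 105 mm from the pivot.
- rests_mid (a point): Point midway between the two V rests, where the axis of a dowel lying in them runs (along the jig's y), 75 mm above the table; axes as the jig. The rests are upward-open 90 degree wooden V saddles, 14 mm thick, with 32 mm flanks, 42 mm either side of this point. A dowel laid with its centre 5 to 20 mm from here towards +y clears both stop and nose at the start.
- head_face (a point): Centre of the +y face of the wooden head block (60 mm wide, top 92 mm above the table), on the dowel's axis, 112 mm from rests_mid. From it a steel stop disc, 24 mm in diameter, stands out towards +y: its flat end is 14 to 38 mm from this face. It has been screwed to an unknown setting, which is not reported, and stays there.
Mind the look-alikes: they are no part of the job. What is shaped like the dowel but pink is not meant.

How it is judged:
On the way:
1. the thick dowel lies in both V rests of the jig, with the cam lever still up (horizontal distance between dowel and jig below 0.05 m and x of dowel in the frame of jig between -0.005 and 0.005 m and z of dowel in the frame of jig between 0.071 and 0.079 m and value of joint cam_lever below 0.6 rad), for 0.2 s.
At the end, for the whole second after the job is handed in: The thick dowel lies in both V rests (axis within 5 mm sideways, 4 mm in height and 0.06 rad), the cam lever is down (over 1.1 of 1.2 rad), and the nose presses on the dowel's end with over 3 N with nobody touching; the thin dowel is within 30 mm of where it was, in its cradle (value of joint cam_lever above 1.1 rad and contact force between tail_nose and dowel above 3 N and x of dowel in the frame of jig between -0.005 and 0.005 m and z of dowel in the frame of jig between 0.071 and 0.079 m and angle between the y axis of dowel and the y axis of jig, either way round below 0.06 rad and distance of thin from where it was at the start of the episode below 0.03 m).
It fails at once if the dowel was rammed (over 30 N between the tailstock's nose and the dowel's end) (contact force between tail_nose and dowel above 30 N).
It also fails if it takes over 61 s, if anything falls off the work surface, if the arm or the gripper's body presses on something with over 40 N, if the wrist force passes 120 N, or if a joint passes its speed limit or range.

### The arm

A 7-joint arm with a two-finger parallel gripper is mounted at the origin on the work surface. World frame = base frame: x ahead of the robot, y to its left, z up, the work surface at z = 0. Lengths are in m, angles in rad, forces in N, time in s.
With the tool pointing down it reaches from about 0.425 to 0.875 m from the base axis. Payload 4.7 kg.
Tool frame: the origin (TCP) lies on the centre line of the jaws, within the pads' length; the fingertips stand ahead of it and the grasp point (between the pads) lies 2 mm behind it (nose_length is the z of the fingertips in the tool frame, in m); z points along the fingers, y is the line along which they close (so a half turn about z gives the same grasp; the last joint's range is limited). The gripper opens to 87 mm and grips with 3 to 60 N. Pads are 19 mm wide; open, the fingers measure 117 mm over their backs; the gripper's body (75 mm by 190 mm) begins 51 mm behind the grasp point.
Start: joints at [1.295, 0.321, -0.07, 1.45, 0.023, 1.371, -0.057], TCP at [0.186, -0.623, 0.204] pointing down, gripper open.
Joint ranges: [-2.86, 2.86], [-0.3, 2.09], [-1.38, 1.24], [0.06, 2.45], [-1.56, 4.7], [0.09, 2.05], [-2.69, 2.69]. Speed limits (rad/s): [2.57, 2.57, 3.14, 3.14, 3.14, 3.14, 3.14].

### API

Orientations are given as a rotation vector (axis times angle).
In Python, from bench import * gives the robot as it stands.
- The arm moves only by the tool send_rows, never from a script. Its arguments are lists of equal length, an entry for each row: "xyz": the shift along the tool's x, y, z in mm, a list of three; "dr": the turn, a rotation vector about the tool's x, y, z in rad, a list of three. A call has exactly 10 rows; each row is the pose to reach, as a shift and turn from the pose commanded when the call began, along the tool's axes at that moment; what a row does not reach only later rows make up. A row lasts 1/12 s, in which the tool goes at most 41.7 mm and 7.16 degrees, less where a joint would pass 70% of its speed; a pose out of reach is approached as far as the arm can. A call with a gripper value outside its range is refused whole. "jaw" is the finger opening in mm, from 0 to 87, set as the call begins (left out, the last holds). The fingers move at their own pace and stop on an object; "grip_force" is the grip in N (left out, the last holds). Time passes only in rows, so rows that repeat a pose let the fingers close, or fill a call up. It gives the time, the measured TCP pose, the force, the opening and the grip force at its end, in the units of the state.
- get_state(): the state, without advancing time (a new reading comes with each control period).
- get_image(name): name is "scene" or "top" or "wrist"; returns the picture (420x560x3 uint8, red, green, blue); there is no depth.
- calibration(name): a dict with "vfov" (degrees; the focal length in pixels is half the picture's height over the tangent of half this angle, whatever the lens; pixels are square), "cx", "cy" (the principal point, pixels), "rvec" (rotation vector, rad) and "tvec" (3), from world to camera coordinates, as OpenCV has them; the wrist camera has in their place "hand_eye" (4x4, takes a point from camera to tool coordinates, whose origin is the TCP and whose axes are the flange's). Camera axes: x right, y down, z forward; pixel columns grow to the right and rows downward; lengths in m; the calibration is good to about 2 mm. A picture is of the moment at which its call begins: read the wrist's pose just before it. calibration takes no time and is no camera call.
- close_job(): hands the job in; it is judged then, once.
The state is a dict: "time": time; "joint_positions": joint angles; "qd": joint speeds; "joint_torque": joint torques, N m; "position": TCP position; "tool_rot": TCP orientation; "ft_force": force on the tool from outside, world axes, zero at the start; "torque": the same for the moment, N m; "grip_width": opening from 0.0 (shut) to 1.0 (fully open); "grip_force": force on a finger pad.
Only numpy, scipy, OpenCV 4.12 (cv2) and the standard library are available. Lean on these libraries where they do the work, as an engineer would, in place of code of your own. Each camera call takes 0.05 s, during which the arm holds its last target. There are 200 camera calls.

## Working session

There is one attempt and no reset: what is moved stays moved. The work goes in short steps, Python scripts to look and compute and a tool call to move; the robot and the scene stay as the last step left them, time stands still between calls to the robot, and variables do not carry over. Pictures are saved under pics/ and viewed, at most 10 in all, crops included, and the job is handed in when it is done.

Besides the shell and the picture viewer there is one more tool, called after "Call:" as name(argument=value, ...) on one line, values as JSON. send_rows: Moves the arm, as the interface text tells. Its arguments: {"type":"object","properties":{"xyz":{"type":"array"},"dr":{"type":"array"},"jaw":{"type":"number"},"grip_force":{"type":"number"}},"required":["xyz","dr"]}

```bash
ls; mkdir -p pics; python3 - <<'E'
from bench import *
import cv2,numpy as np
s=get_state();print({k:np.round(v,3).tolist() for k,v in s.items()})
for n in("scene","top","wrist"):
    im=get_image(n);cv2.imwrite(f"pics/{n}0.png",im[:,:,::-1]);print(n,calibration(n))
E
```

```text
pics
{'time': 0.0, 'joint_positions': [1.295, 0.322, -0.07, 1.452, 0.023, 1.371, -0.057], 'qd': [-0.001, 0.0, -0.0, -0.001, 0.0, 0.0, -0.002], 'joint_torque': [0.0, -49.129, -0.404, -31.253, -0.064, 0.044, 0.0], 'position': [0.186, -0.622, 0.203], 'tool_rot': [-3.107, -0.453, 0.001], 'ft_force': [0.083, 0.63, 0.227], 'torque': [0.009, 0.041, -0.064], 'grip_force': 0.0, 'grip_width': 1.0}
scene {'vfov': 47.3076533186787, 'cx': 283.7709150391989, 'cy': 202.43271536751433, 'rvec': array([ 1.43233846,  2.01406238, -0.9165148 ]), 'tvec': array([ 0.16151369, -0.16629244,  1.52839479])}
top {'vfov': 49.00618868768932, 'cx': 275.4802249555351, 'cy': 216.29285583730461, 'rvec': array([ 2.21084127, -2.16095658,  0.08583393]), 'tvec': array([-0.03969844,  0.43732903,  1.1586034 ])}
wrist {'vfov': 65.19716487421837, 'cx': 281.72366910865355, 'cy': 208.274090379721, 'hand_eye': array([[ 3.33836431e-04, -9.55682337e-01, -2.94399660e-01,
         8.08599168e-02],
       [ 9.99999824e-01,  4.63460503e-04, -3.70532506e-04,
         1.03721096e-03],
       [ 4.90553985e-04, -2.94399484e-01,  9.55682323e-01,
        -1.80692210e-01],
       [ 0.00000000e+00,  0.00000000e+00,  0.00000000e+00,
         1.00000000e+00]])}
```

View pics/top0.png

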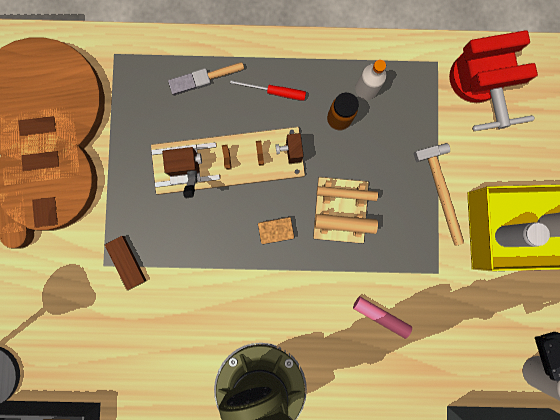

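View pics/scene0.png

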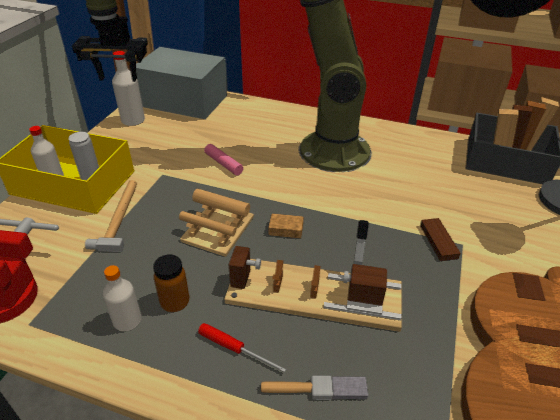

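Top view: the jig runs from the head (293,147) to the tailstock (178,161), with the black lever grip at (190,190). The cradle has the thick dowel at (347,224) and the thin one at (350,194). The scene view agrees. The pink rod lies apart from both. I'll zoom in on the top view and project it.

```bash
cat > h.py <<'E'
import numpy as np,cv2
from scipy.spatial.transform import Rotation as R
from bench import *
def cam(n,s=None):
    c=calibration(n);f=210/np.tan(np.radians(c["vfov"]/2));K=np.array([[f,0,c["cx"]],[0,f,c["cy"]],[0,0,1]])
    if n=="wrist":
        T=np.eye(4);T[:3,:3]=R.from_rotvec(s["tool_rot"]).as_matrix();T[:3,3]=s["position"]
        W=T@c["hand_eye"]; return K,W[:3,:3],W[:3,3]
    r=R.from_rotvec(c["rvec"]).as_matrix().T; return K,r,-r@c["tvec"]
def toplane(C,uv,z):
    K,r,o=C;d=r@np.linalg.solve(K,[uv[0],uv[1],1]);return o+d*(z-o[2])/d[2]
def proj(C,p):
    K,r,o=C;q=K@(r.T@(np.array(p)-o));return q[:2]/q[2]
E
python3 - <<'E'
from h import *
im=cv2.imread("pics/top0.png")[115:255,140:390]
cv2.imwrite("pics/top0z.png",cv2.resize(im,None,fx=3.2,fy=3.2,interpolation=cv2.INTER_CUBIC)[:448,:800])
C=cam("top")
for n,uv,z in [("thick",(347,224),.06),("thin",(350,194),.0515),("tail",(180,161),.09),("head",(293,147),.092),("grip",(190,190),.14)]: print(n,toplane(C,uv,z).round(3))
E
```

```text
thick [ 0.42  -0.205  0.06 ]
thin [ 0.495 -0.213  0.052]
tail [0.561 0.203 0.09 ]
head [ 0.601 -0.068  0.092]
grip [0.485 0.168 0.14 ]
```

View pics/top0z.png

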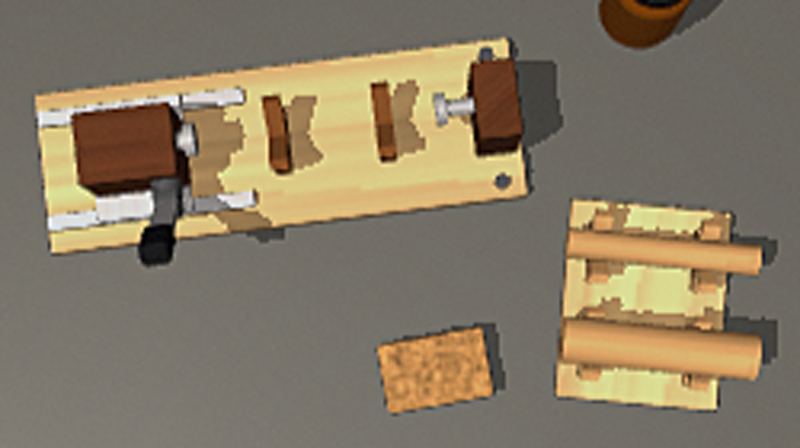

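The zoom shows the jig base corners at (38,95), (508,38), (527,195) and (52,253). The thick dowel's end midpoints are at (563,341) and (760,358). The nose is at (190,139), the stop end at (436,109), and the rests at (277,135) and (384,122).

```bash
python3 - <<'E'
from h import *
C=cam("top")
P=lambda u,v,z:toplane(C,(140+u/3.2,115+v/3.2),z)
TL,TR,BR,BL=[P(*q,.018) for q in[(38,95),(508,38),(527,195),(52,253)]]
print("L",np.linalg.norm(TL-TR),np.linalg.norm(BL-BR),"W",np.linalg.norm(TL-BL),np.linalg.norm(TR-BR))
y=((TL+BL)-(TR+BR));y/=np.linalg.norm(y);x=np.cross(y,[0,0,1])
o=(TL+TR+BL+BR)/4-y*.0425;o[2]=0
print("jig",o,"yaw",np.degrees(np.arctan2(-y[0],y[1])))
J=lambda p:(np.array([x@(p-o),y@(p-o),p[2]])*1e3).round(1)
print("nose",J(P(196,139,.088)),"stop",J(P(436,109,.087)),"rests",J(P(277,135,.08)),J(P(384,122,.08)))
print("tailtop corners",[J(P(*q,.09)) for q in[(73,115),(170,104),(188,183),(90,192)]],"grip",J(P(157,240,.144)))
a,b=P(563,341,.06),P(760,358,.06);print("dowel",(a+b)/2,np.linalg.norm(a-b),"yaw",np.degrees(np.arctan2(-(a-b)[0],(a-b)[1])))
s=get_state();print(R.from_rotvec(s["tool_rot"]).as_matrix().round(3))
E
```

```text
L 0.3809542146493027 0.38200738218780866 W 0.12850507988317006 0.12877946385973307
jig [0.58558608 0.05326115 0.        ] yaw 8.386975183810808
nose [ -2.2 101.   88. ] stop [ -1.3 -81.5  87. ] rests [-4.9 40.7 80. ] [ -4.9 -41.3  80. ]
tailtop corners [array([ 26.9, 190.6,  90. ]), array([ 26.3, 117.2,  90. ]), array([-35.1, 110.5,  90. ]), array([-32.9, 184.2,  90. ])] grip [-83.4 129.3 144. ]
dowel [ 0.41941229 -0.20473039  0.06      ] 0.1515964859499257 yaw -3.6261778712827035
[[ 0.958  0.286 -0.001]
 [ 0.286 -0.958  0.001]
 [-0.    -0.001 -1.   ]]
```

```bash
cat >> h.py <<'E'
def go(p,yaw,tilt=None):
    """shift (mm, tool axes) and dr from the measured pose to p with tool x at yaw (deg), tool down"""
    s=get_state();A=R.from_rotvec(s["tool_rot"])
    B=R.from_euler("z",yaw,degrees=True)*R.from_euler("x",np.pi)
    if tilt is not None:B=B*R.from_rotvec(tilt)
    print("at",s["position"].round(4) if hasattr(s["position"],"round") else s["position"],"t",round(s["time"],2))
    print("xyz",(A.inv().apply(np.array(p)-s["position"])*1e3).round(1),"dr",(A.inv()*B).as_rotvec().round(4))
E
python3 -c "
from h import *
go([.419,-.205,.2],86.4)"
```

```text
at [ 0.1855 -0.6225  0.2029] t 0.15
xyz [ 343.  -333.4    3.4] dr [-1.3000e-03 -8.0000e-04 -1.2182e+00]
```

Call:
send_rows(xyz=[[20,-20,-15],[45,-44,-30],[73,-71,-40],[100,-98,-45],[127,-124,-45],[154,-150,-45],[181,-176,-45],[208,-202,-45],[235,-228,-45],[262,-254,-40]], dr=[[0,0,-0.1],[0,0,-0.2],[0,0,-0.3],[0,0,-0.4],[0,0,-0.5],[0,0,-0.6],[0,0,-0.7],[0,0,-0.8],[0,0,-0.9],[0,0,-1.0]], jaw=87, grip_force=25)

```text
time: 0.98
position: [0.3651, -0.3032, 0.2445]
tool_rot: [2.505, 1.893, -0.0]
ft_force: [1.1, -0.5, 0.6]
grip_width: 0.999
grip_force: 0.0
```

```bash
python3 -c "
from h import *
go([.419,-.205,.2],86.4)"
```

```text
at [ 0.3651 -0.3032  0.2445] t 0.98
xyz [109.2  25.   44.4] dr [ 0.0013  0.0014 -0.2134]
```

Call:
send_rows(xyz=[[25,5,10],[50,10,20],[75,16,30],[95,21,38],[109,25,44],[109,25,44],[109,25,44],[109,25,44],[109,25,44],[109,25,44]], dr=[[0,0,-0.05],[0,0,-0.1],[0,0,-0.15],[0,0,-0.19],[0,0,-0.213],[0,0,-0.213],[0,0,-0.213],[0,0,-0.213],[0,0,-0.213],[0,0,-0.213]])

```text
time: 1.82
position: [0.4181, -0.2083, 0.2001]
tool_rot: [2.298, 2.141, -0.0]
ft_force: [0.3, -0.1, 0.3]
grip_width: 1.0
grip_force: 0.0
```

```bash
python3 - <<'E'
from h import *
s=get_state();im=get_image("wrist")[:,:,::-1].copy();cv2.imwrite("pics/w1.png",im)
C=cam("wrist",s)
print(s["position"],[proj(C,p).round(0) for p in [(.419,-.205,.06),(.4146,-.279,.06),(.4234,-.131,.06)]])
E
```

```text
[ 0.41810258 -0.20827362  0.20009581] [array([282., 187.]), array([283., 255.]), array([281., 110.])]
```

View pics/w1.png

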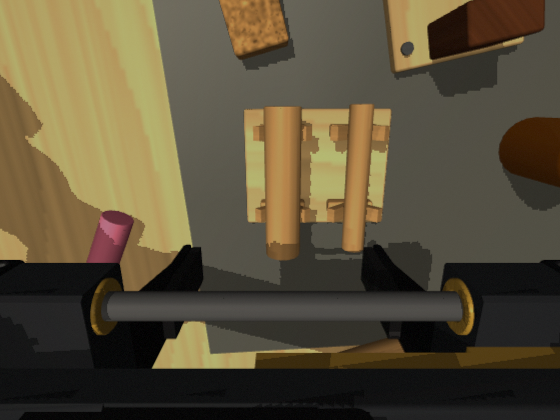

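The wrist view shows the thick dowel upright at column 283, rows 108–258, where predicted. The thin one is at column 357, and the pink rod is well off to the left. I'll descend with the jaw at 70 mm.

```bash
python3 -c "
import bench;print([n for n in dir(bench) if n[0]!='_'], getattr(bench,'nose_length',None))
from h import *
go([.419,-.205,.058],86.4)"
```

```text
['MotionError', 'calibration', 'close_job', 'get_image', 'get_state', 'nose_length'] 0.017
at [ 0.4182 -0.208   0.2001] t 1.87
xyz [  3.1   0.5 142.1] dr [ 0.0004  0.0004 -0.0074]
```

Call:
send_rows(xyz=[[1,0,20],[2,0,40],[3,0,60],[3,0,80],[3,0.5,98],[3,0.5,114],[3,0.5,128],[3,0.5,138],[3,0.5,142],[3,0.5,142]], dr=[[0,0,0],[0,0,0],[0,0,-0.007],[0,0,-0.007],[0,0,-0.007],[0,0,-0.007],[0,0,-0.007],[0,0,-0.007],[0,0,-0.007],[0,0,-0.007]], jaw=70)

```text
time: 2.7
position: [0.4186, -0.2039, 0.0571]
tool_rot: [-2.288, -2.151, 0.001]
ft_force: [0.5, 0.2, 0.5]
grip_width: 0.806
grip_force: 0.0
```

Call:
send_rows(xyz=[[0,0,0],[0,0,0],[0,0,0],[0,0,0],[0,0,0],[0,0,0],[0,0,0],[0,0,0],[0,0,0],[0,0,0]], dr=[[0,0,0],[0,0,0],[0,0,0],[0,0,0],[0,0,0],[0,0,0],[0,0,0],[0,0,0],[0,0,0],[0,0,0]], jaw=20, grip_force=25)

```text
time: 3.53
position: [0.4191, -0.2039, 0.0577]
tool_rot: [-2.288, -2.153, 0.0]
ft_force: [-0.3, -1.4, 0.1]
grip_width: 0.246
grip_force: 0.0
```

```bash
python3 -c "
from h import *
s=get_state();print(s['grip_width']*87,s['grip_force'],s['ft_force'])
go([.419,-.205,.17],86.4)"
```

```text
21.3637815199371 0.0 [-0.33790685 -1.38384726  0.10190534]
at [ 0.4191 -0.2039  0.0577] t 3.53
xyz [-1.100e+00 -1.000e-01 -1.123e+02] dr [-0.0001  0.0001  0.0018]
```

The opening is 21 mm with no grip force, so a 36 mm rod can't be between the pads. I need to look before moving.

```bash
python3 - <<'E'
from h import *
s=get_state();im=get_image("wrist")[:,:,::-1];
t=get_image("top")[:,:,::-1]; sc=get_image("scene")[:,:,::-1]
a=cv2.resize(t[150:270,280:420],None,fx=2.8,fy=2.8,interpolation=cv2.INTER_CUBIC)
b=cv2.resize(im,(400,300)); c=cv2.resize(sc[130:280,130:310],(400,333))
W=np.zeros((600,800,3),np.uint8);W[:300,:400]=b;W[:336,400:792]=a[:336,:392]
W[300:600,:400]=c[:300];cv2.imwrite("pics/m1.png",W)
print(s["grip_width"]*87,s["grip_force"])
E
```

```text
21.3637815199371 0.0
```

View pics/m1.png

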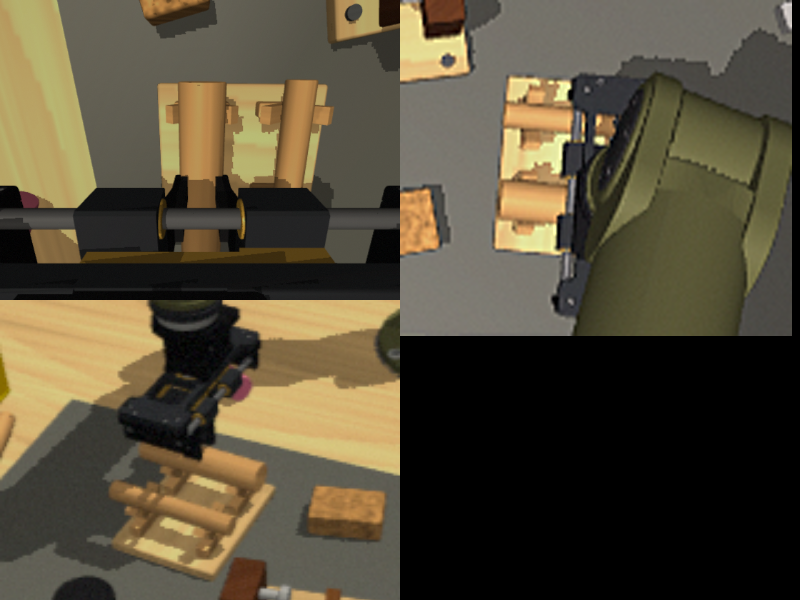

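The view shows the pads flanking the thick dowel, at columns 182 and 230 of the wrist inset, which contradicts the width reading. I'll hold a few rows while commanding a firm close, then reread.

Call:
send_rows(xyz=[[0,0,0],[0,0,0],[0,0,0],[0,0,0],[0,0,0],[0,0,0],[0,0,0],[0,0,0],[0,0,0],[0,0,0]], dr=[[0,0,0],[0,0,0],[0,0,0],[0,0,0],[0,0,0],[0,0,0],[0,0,0],[0,0,0],[0,0,0],[0,0,0]], jaw=10, grip_force=25)

```text
time: 4.52
position: [0.4193, -0.2041, 0.0584]
tool_rot: [2.288, 2.152, -0.001]
ft_force: [-2.0, 1.0, 5.7]
grip_width: 0.117
grip_force: 4.1
```

```bash
python3 - <<'E'
from h import *
s=get_state();print(s["grip_width"]*87,s["grip_force"],s["ft_force"])
for i in range(2):
    im=get_image("wrist")[:,:,::-1]
s=get_state();print(s["grip_width"]*87,s["grip_force"],s["time"])
cv2.imwrite("pics/w2.png",im)
C=cam("wrist",s);T=R.from_rotvec(s["tool_rot"])
for y in(-.018,.018,-.0107,.0107):
  print(y,proj(C,s["position"]+T.apply([.0095,y,-.002])).round(0))
E
```

```text
10.213810178092738 4.0791065990924835 [-1.95868933  0.96196822  5.70382799]
10.324529159563252 4.086347334086895 4.6167
-0.018 [251. 234.]
0.018 [312. 234.]
-0.0107 [263. 234.]
0.0107 [300. 234.]
```

View pics/w2.png

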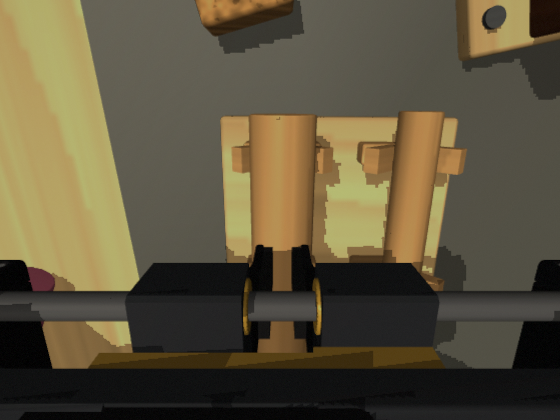

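The pads at (262,245) and (305,245) have closed to about 10 mm over the dowel's outline, so they don't hold it. I'll check fingertip height in the fixed scene view against the reported pose.

```bash
python3 - <<'E'
from h import *
s=get_state();T=R.from_rotvec(s["tool_rot"]);C=cam("scene");W=cam("wrist",s)
im=get_image("scene")[:,:,::-1].copy()
x0,y0,x1,y1=170,130,290,250
z=cv2.resize(im[y0:y1,x0:x1],None,fx=5,fy=5,interpolation=cv2.INTER_CUBIC)
def mk(p,col):
    q=proj(C,p);cv2.circle(z,(int((q[0]-x0)*5),int((q[1]-y0)*5)),5,col,2);return q.round(0)
print("tip",mk(s["position"]+T.apply([0,0,.017]),(0,0,255)),"tcp",mk(s["position"],(255,0,0)))
for e in(-.075,.075):print("end",mk(np.array([.419,-.205,.06])+e*np.array([.063,.998,0]),(0,255,0)))
for zz in(-.02,0,.017):print(zz,[proj(W,s["position"]+T.apply([x,.02,zz])).round(0) for x in(-.0095,.0095)])
cv2.imwrite("pics/s2.png",z)
E
```

```text
tip [220. 207.] tcp [220. 202.]
end [194. 195.]
end [245. 210.]
-0.02 [array([318., 278.]), array([319., 246.])]
0 [array([315., 262.]), array([316., 233.])]
0.017 [array([312., 250.]), array([313., 223.])]
```

View pics/s2.png

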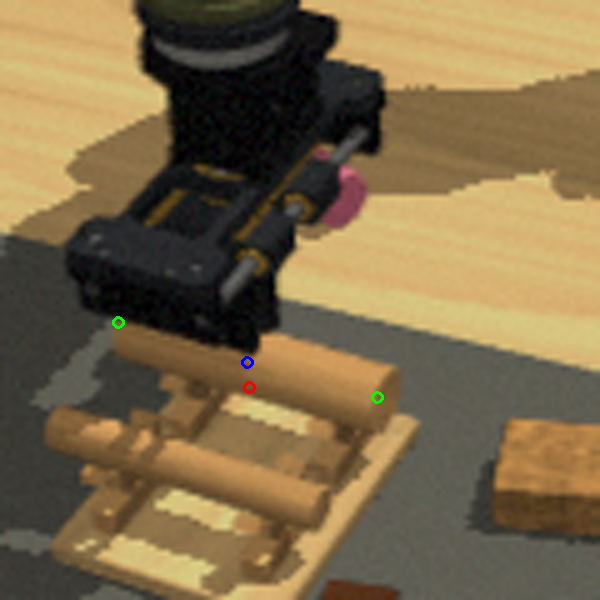

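The scene view puts the fingertips at about (218,199), which is the dowel's top, not the predicted tip pixel (220,207). The wrist view also puts the tips about 37 mm behind the stated place (tool z ≈ -20 mm). So the pads are resting on the dowel's top, consistent with the 5.7 N upward force. Next I'll measure the body height the same way, from the near end face's lower edge (75,290)–(210,335) in the zoom.

```bash
python3 - <<'E'
from h import *
s=get_state();T=R.from_rotvec(s["tool_rot"]);C=cam("scene");W=cam("wrist",s)
f=lambda p:((proj(C,s["position"]+T.apply(p))-[170,130])*5).round(0)
for z in(-.12,-.09,-.07,-.053,-.03): print(z,f([-.0375,.095,z]),f([.0375,.095,z]),"tip col",f([0,.012,z]))
print("tip at -.02",f([0,.012,-.02]))
s=get_state();print(s["ft_force"],s["grip_width"]*87)
E
```

```text
-0.12 [ 59. 266.] [203. 307.] tip col [218. 187.]
-0.09 [ 66. 316.] [208. 357.] tip col [223. 236.]
-0.07 [ 71. 349.] [212. 390.] tip col [226. 269.]
-0.053 [ 76. 376.] [215. 418.] tip col [229. 296.]
-0.03 [ 81. 412.] [219. 454.] tip col [232. 331.]
tip at -.02 [234. 346.]
[-0.49449921  0.6517587   5.93281921] 9.968992682342762
```

The body edge fits tool z ≈ -0.10, and the tips sit at -0.02. So the whole gripper sits about 37 mm further back than the reported TCP. From now on I'll count the real fingertips at tool z = -20 mm and the grasp point at -39 mm. I'll lift, reopen, then descend deeper in steps with force checks.

Call:
send_rows(xyz=[[0,0,-8],[0,0,-16],[0,0,-20],[0,0,-20],[0,0,-20],[0,0,-20],[0,0,-20],[0,0,-20],[0,0,-20],[0,0,-20]], dr=[[0,0,0],[0,0,0],[0,0,0],[0,0,0],[0,0,0],[0,0,0],[0,0,0],[0,0,0],[0,0,0],[0,0,0]], jaw=70)

```text
time: 5.5
position: [0.4191, -0.2038, 0.0776]
tool_rot: [-2.288, -2.152, 0.0]
ft_force: [-0.3, -0.5, -0.6]
grip_width: 0.764
grip_force: 0.0
```

Call:
send_rows(xyz=[[0,0,0],[0,0,0],[0,0,0],[0,0,4],[0,0,8],[0,0,13],[0,0,18],[0,0,24],[0,0,30],[0,0,30]], dr=[[0,0,0],[0,0,0],[0,0,0],[0,0,0],[0,0,0],[0,0,0],[0,0,0],[0,0,0],[0,0,0],[0,0,0]])

```text
time: 6.33
position: [0.4181, -0.2033, 0.0462]
tool_rot: [-2.286, -2.151, 0.001]
ft_force: [-0.9, 1.1, -1.2]
grip_width: 0.809
grip_force: 0.0
```

Call:
send_rows(xyz=[[0,0,4],[0,0,8],[0,0,12],[0,0,16],[0,0,20],[0,0,24],[0,0,26],[0,0,26],[0,0,26],[0,0,26]], dr=[[0,0,0],[0,0,0],[0,0,0],[0,0,0],[0,0,0],[0,0,0],[0,0,0],[0,0,0],[0,0,0],[0,0,0]])

```text
time: 7.17
position: [0.4193, -0.204, 0.0219]
tool_rot: [2.288, 2.152, 0.0]
ft_force: [-0.0, 0.2, 0.4]
grip_width: 0.805
grip_force: 0.0
```

Call:
send_rows(xyz=[[0,0,0],[0,0,0],[0,0,0],[0,0,0],[0,0,0],[0,0,0],[0,0,0],[0,0,0],[0,0,0],[0,0,0]], dr=[[0,0,0],[0,0,0],[0,0,0],[0,0,0],[0,0,0],[0,0,0],[0,0,0],[0,0,0],[0,0,0],[0,0,0]], jaw=20, grip_force=25)

```text
time: 8.0
position: [0.4191, -0.2039, 0.0218]
tool_rot: [-2.288, -2.153, 0.0]
ft_force: [0.7, -0.3, 1.0]
grip_width: 0.406
grip_force: 25.0
```

Gripped at 35 mm with 25 N. I'll lift and carry it to above the jig.

Call:
send_rows(xyz=[[0,0,-8],[0,0,-18],[0,0,-30],[0,0,-42],[0,0,-55],[0,0,-68],[0,0,-82],[0,0,-94],[0,0,-100],[0,0,-100]], dr=[[0,0,0],[0,0,0],[0,0,0],[0,0,0],[0,0,0],[0,0,0],[0,0,0],[0,0,0],[0,0,0],[0,0,0]])

```text
time: 8.83
position: [0.4203, -0.2044, 0.1238]
tool_rot: [2.285, 2.15, 0.001]
ft_force: [0.4, -0.9, -1.1]
grip_width: 0.406
grip_force: 25.0
```

```bash
python3 -c "
from h import *
print(get_state()['grip_width']*87)
go([.5838,.0651,.115],98.4)"
```

```text
35.33028185132265
at [ 0.4203 -0.2044  0.1238] t 8.83
xyz [279.  146.7   8.7] dr [ 0.0029  0.0024 -0.2075]
```

Call:
send_rows(xyz=[[20,10,0],[50,26,0],[85,45,0],[120,63,0],[155,81,0],[190,100,0],[222,117,0],[250,131,3],[270,142,6],[279,147,8]], dr=[[0,0,-0.02],[0,0,-0.04],[0,0,-0.06],[0,0,-0.09],[0,0,-0.11],[0,0,-0.13],[0,0,-0.16],[0,0,-0.18],[0,0,-0.2],[0.002,0.002,-0.207]])

```text
time: 9.67
position: [0.5831, 0.0702, 0.1128]
tool_rot: [-2.043, -2.379, -0.003]
ft_force: [-1.0, 0.1, -1.9]
grip_width: 0.408
grip_force: 25.0
```

```bash
cat >> h.py <<'E'
jo=np.array([.5856,.0533,0]);jy=np.array([-.1459,.9893,0]);jx=np.cross(jy,[0,0,1])
def JW(x,y,z):return jo+x*jx+y*jy+np.array([0,0,z])
def WJ(p):return ((np.array(p)-jo)@np.array([jx,jy,[0,0,1]]).T*1e3).round(1)
E
python3 - <<'E'
from h import *
im=get_image("wrist");s=get_state();im=get_image("wrist")[:,:,::-1].copy()
C=cam("wrist",s)
for p,c in[((0,-42,75),(0,0,255)),((0,42,75),(0,0,255)),((0,101,75),(255,0,0)),((-28,187,90),(0,255,0)),((28,187,90),(0,255,0)),((-28,112,90),(0,255,0)),((28,112,90),(0,255,0)),((65,235,18),(255,255,0)),((-65,235,18),(255,255,0))]:
    q=proj(C,JW(*[v/1e3 for v in p]));print(p,q.round(0));cv2.circle(im,tuple(int(v) for v in q),3,c,1)
cv2.imwrite("pics/w3.png",im)
go(JW(0,.012,.037),98.4)
E
```

```text
(0, -42, 75) [281. 299.]
(0, 42, 75) [282. 192.]
(0, 101, 75) [283. 101.]
(-28, 187, 90) [229. -75.]
(28, 187, 90) [338. -75.]
(-28, 112, 90) [234.  81.]
(28, 112, 90) [331.  81.]
(65, 235, 18) [ 379. -103.]
(-65, 235, 18) [ 189. -104.]
at [0.5824 0.0676 0.1126] t 9.77
xyz [-2.9  1.3 75.6] dr [-0.0037 -0.004   0.0026]
```

View pics/w3.png

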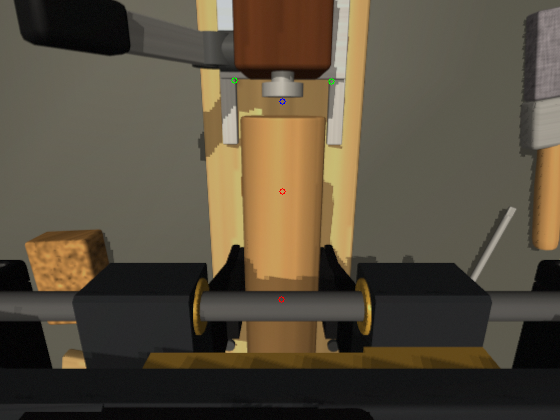

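The wrist view shows nose (283,90) and tailstock edges (234 and 331) at the predicted columns, with the dowel centred at column 283. I'll lower it.

Call:
send_rows(xyz=[[-1,0.5,10],[-2,1,22],[-3,1.3,34],[-3,1.3,45],[-3,1.3,54],[-3,1.3,61],[-3,1.3,67],[-3,1.3,71],[-3,1.3,73],[-3,1.3,74]], dr=[[-0.003,-0.003,0],[-0.003,-0.003,0],[-0.003,-0.003,0],[-0.003,-0.003,0],[-0.003,-0.003,0],[-0.003,-0.003,0],[-0.003,-0.003,0],[-0.003,-0.003,0],[-0.003,-0.003,0],[-0.003,-0.003,0]])

```text
time: 10.6
position: [0.5845, 0.0631, 0.0396]
tool_rot: [2.052, 2.377, 0.001]
ft_force: [0.7, 1.2, -0.9]
grip_width: 0.406
grip_force: 25.0
```

```bash
python3 -c "
from h import *
print(get_state()['ft_force'],WJ(get_state()['position']))
go(JW(0,.012,.037),98.4)"
```

```text
[ 0.66492877  1.15412579 -0.93321979] [ 0.4  9.9 39.6]
at [0.5845 0.0631 0.0396] t 10.6
xyz [ 2.1 -0.4  2.6] dr [ 0.0012  0.0008 -0.0004]
```

Call:
send_rows(xyz=[[0,0,1],[0,0,2],[0,0,3],[0,0,3],[0,0,3],[0,0,3],[0,0,3],[0,0,3],[0,0,3],[0,0,3]], dr=[[0,0,0],[0,0,0],[0,0,0],[0,0,0],[0,0,0],[0,0,0],[0,0,0],[0,0,0],[0,0,0],[0,0,0]])

```text
time: 11.43
position: [0.5847, 0.063, 0.0372]
tool_rot: [2.052, 2.376, 0.001]
ft_force: [-0.9, 0.2, 5.2]
grip_width: 0.402
grip_force: 25.0
```

It's seated with 5 N. I'll release and rise.

Call:
send_rows(xyz=[[0,0,0],[0,0,0],[0,0,0],[0,0,0],[0,0,0],[0,0,0],[0,0,0],[0,0,0],[0,0,0],[0,0,0]], dr=[[0,0,0],[0,0,0],[0,0,0],[0,0,0],[0,0,0],[0,0,0],[0,0,0],[0,0,0],[0,0,0],[0,0,0]], jaw=65)

```text
time: 12.27
position: [0.5845, 0.063, 0.0367]
tool_rot: [2.053, 2.376, 0.001]
ft_force: [0.6, -1.1, -0.6]
grip_width: 0.745
grip_force: 0.0
```

Call:
send_rows(xyz=[[0,0,-8],[0,0,-20],[0,0,-34],[0,0,-48],[0,0,-64],[0,0,-80],[0,0,-95],[0,0,-107],[0,0,-115],[0,0,-115]], dr=[[0,0,0],[0,0,0],[0,0,0],[0,0,0],[0,0,0],[0,0,0],[0,0,0],[0,0,0],[0,0,0],[0,0,0]])

```text
time: 13.1
position: [0.5857, 0.0634, 0.1544]
tool_rot: [2.05, 2.374, 0.005]
ft_force: [0.9, 0.5, -0.1]
grip_width: 0.747
grip_force: 0.0
```

```bash
python3 - <<'E'
from h import *
s=get_state();im=get_image("wrist")[:,:,::-1].copy();C=cam("wrist",s)
print("dowel end should be",proj(C,JW(0,.085,.093)).round(0),proj(C,JW(-.018,.085,.075)).round(0),proj(C,JW(.018,.085,.075)).round(0))
# tailstock dark-brown extent: print colours along the block
cv2.imwrite("pics/w4.png",im)
go(JW(0,.222,.155),98.4)
E
```

```text
dowel end should be [279. 115.] [256. 114.] [303. 114.]
at [0.585  0.0631 0.153 ] t 13.15
xyz [212.2  -0.9  -2.3] dr [ 0.0033  0.0014 -0.0007]
```

View pics/w4.png

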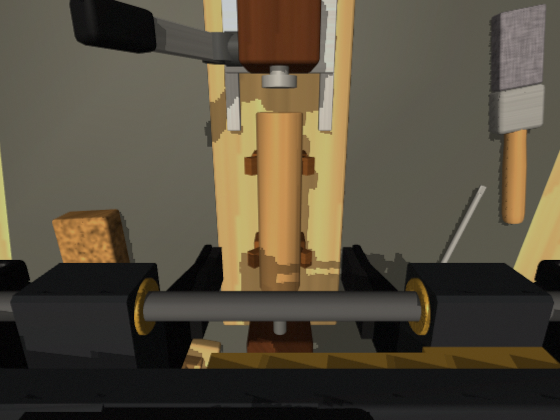

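The dowel lies in both rests (rows 113–285, column 279), with the nose at (279,80) and a gap. Next I'll move behind the tailstock with the fingers shut.

Call:
send_rows(xyz=[[12,0,-2],[35,0,-3],[62,0,-3],[90,0,-3],[118,-1,-3],[146,-1,-3],[172,-1,-3],[193,-1,-3],[207,-1,-3],[212,-1,-2]], dr=[[0,0,0],[0.003,0.001,0],[0.003,0.001,0],[0.003,0.001,0],[0.003,0.001,0],[0.003,0.001,0],[0.003,0.001,0],[0.003,0.001,0],[0.003,0.001,0],[0.003,0.001,0]], jaw=0)

```text
time: 13.98
position: [0.5499, 0.277, 0.1528]
tool_rot: [-2.044, -2.38, 0.002]
ft_force: [-0.8, 0.1, 0.4]
grip_width: 0.073
grip_force: 0.0
```

```bash
python3 - <<'E'
from h import *
go(JW(0,.222,.045),98.4)
s=get_state();im=get_image("top")[:,:,::-1];cv2.imwrite("pics/t5.png",im)
print(WJ(s["position"]))
E
```

```text
at [0.5499 0.277  0.1528] t 13.98
xyz [ -4.8   3.  107.8] dr [-0.0037 -0.0023  0.0048]
[ -2.7 226.5 152.8]
```

Call:
send_rows(xyz=[[-1,1,10],[-2,2,25],[-3,3,40],[-4,3,55],[-5,3,70],[-5,3,84],[-5,3,96],[-5,3,104],[-5,3,108],[-5,3,108]], dr=[[-0.003,-0.002,0.004],[-0.003,-0.002,0.004],[-0.003,-0.002,0.004],[-0.003,-0.002,0.004],[-0.003,-0.002,0.004],[-0.003,-0.002,0.004],[-0.003,-0.002,0.004],[-0.003,-0.002,0.004],[-0.003,-0.002,0.004],[-0.003,-0.002,0.004]])

```text
time: 14.87
position: [0.5555, 0.2677, 0.0445]
tool_rot: [2.058, 2.372, -0.003]
ft_force: [0.0, 0.5, -0.4]
grip_width: 0.002
grip_force: 0.0
```

Call:
send_rows(xyz=[[-2,0,0],[-4,0,0],[-6,0,0],[-8,0,0],[-10,0,0],[-12,0,0],[-14,0,0],[-16,0,0],[-18,0,0],[-20,0,0]], dr=[[0,0,0],[0,0,0],[0,0,0],[0,0,0],[0,0,0],[0,0,0],[0,0,0],[0,0,0],[0,0,0],[0,0,0]])

```text
time: 15.7
position: [0.5584, 0.2531, 0.046]
tool_rot: [-2.054, -2.375, -0.009]
ft_force: [1.6, 8.7, -3.5]
grip_width: 0.001
grip_force: 4.2
```

```bash
python3 -c "
from h import *
s=get_state();print(WJ(s['position']),'Fy',jy@s['ft_force'],s['ft_force'])"
```

```text
[  2.3 201.6  46. ] Fy 8.3413037077286 [ 1.59538168  8.6668047  -3.45500064]
```

Contact at 8 N, so the tailstock is about to slide. I'll advance 20 mm, still short of the stop by estimate.

Call:
send_rows(xyz=[[-2,-1,0],[-4,-2,0],[-6,-2,0],[-8,-2,0],[-10,-2,0],[-12,-2,0],[-14,-2,0],[-16,-2,0],[-18,-2,0],[-20,-2,0]], dr=[[0,0,0],[0,0,0],[0,0,0],[0,0,0],[0,0,0],[0,0,0],[0,0,0],[0,0,0],[0,0,0],[0,0,0]])

```text
time: 16.53
position: [0.5603, 0.2339, 0.0465]
tool_rot: [-2.054, -2.376, -0.013]
ft_force: [2.9, 10.3, -3.5]
grip_width: 0.008
grip_force: 4.7
```

```bash
cat > q.py <<'E'
from h import *
s=get_state();print(WJ(s['position']),'Fy',round(jy@s['ft_force'],1),s['ft_force'].round(1))
C=cam("top");im=get_image("top").astype(int)
E
python3 q.py
```

```text
[  1.3 182.3  46.5] Fy 9.8 [ 2.9 10.3 -3.5]
```

Call:
send_rows(xyz=[[-1,0,0],[-2,0,0],[-3,0,0],[-4,0,0],[-5,0,0],[-6,0,0],[-7,0,0],[-8,0,0],[-9,0,0],[-9,0,0]], dr=[[0,0,0],[0,0,0],[0,0,0],[0,0,0],[0,0,0],[0,0,0],[0,0,0],[0,0,0],[0,0,0],[0,0,0]])

```text
time: 17.42
position: [0.5617, 0.2247, 0.0465]
tool_rot: [-2.055, -2.376, -0.013]
ft_force: [3.7, 8.8, -2.6]
grip_width: 0.002
grip_force: 4.4
```

```bash
python3 q.py
```

```text
[  1.3 173.   46.5] Fy 8.1 [ 3.7  8.8 -2.6]
```

Call:
send_rows(xyz=[[0,0,0],[-0.5,0,0],[-1,0,0],[-1.5,0,0],[-2,0,0],[-2.5,0,0],[-3,0,0],[-3.5,0,0],[-4,0,0],[-4,0,0]], dr=[[0,0,0],[0,0,0],[0,0,0],[0,0,0],[0,0,0],[0,0,0],[0,0,0],[0,0,0],[0,0,0],[0,0,0]])

```text
time: 18.3
position: [0.562, 0.2228, 0.0466]
tool_rot: [-2.052, -2.376, -0.017]
ft_force: [3.3, 12.9, -5.2]
grip_width: 0.008
grip_force: 6.1
```

```bash
python3 q.py; python3 - <<'E'
from h import *
go(JW(0,.15,.046),98.4)
E
```

```text
[  1.4 171.2  46.6] Fy 12.3 [ 3.3 12.9 -5.2]
at [0.5619 0.2228 0.0466] t 18.35
xyz [-21.2  -1.3   0.4] dr [ 0.0066 -0.0083 -0.0005]
```

Only 1.8 mm of motion for 4 mm commanded, and the force is up to 12 N. That looks like the stop, so I'll confirm with a small further step.

Call:
send_rows(xyz=[[0,0,0],[-0.3,0,0],[-0.6,0,0],[-0.9,0,0],[-1.2,0,0],[-1.5,0,0],[-1.5,0,0],[-1.5,0,0],[-1.5,0,0],[-1.5,0,0]], dr=[[0,0,0],[0,0,0],[0,0,0],[0,0,0],[0,0,0],[0,0,0],[0,0,0],[0,0,0],[0,0,0],[0,0,0]])

```text
time: 19.18
position: [0.5619, 0.2229, 0.0466]
tool_rot: [-2.05, -2.376, -0.019]
ft_force: [3.9, 15.0, -5.5]
grip_width: 0.004
grip_force: 7.3
```

```bash
python3 - <<'E'
from h import *
s=get_state();print(WJ(s['position']),'Fy',round(jy@s['ft_force'],1))
im=get_image("top")[:,:,::-1];cv2.imwrite("pics/t6.png",im)
C=cam("top")
print([proj(C,JW(0,y,z)).round(1) for y,z in((-.08,.075),(.07,.075),(-.0815,.087))])
cv2.imwrite("pics/t6z.png",cv2.resize(im[115:215,140:320],None,fx=4.4,fy=4.4,interpolation=cv2.INTER_CUBIC))
E
```

```text
[  1.3 171.2  46.6] Fy 14.3
[array([275.5, 149.7]), array([214.6, 157.1]), array([276.1, 148.5])]
```

View pics/t6z.png

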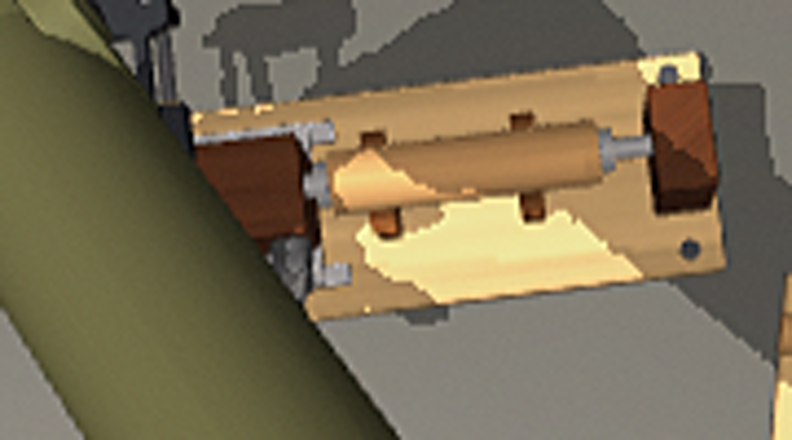

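The top view shows the dowel touching the stop at (602,150) and the nose at (318,183), so it is snug. The push is 14 N, of which about 6 N is on the dowel. I'll back off and rise.

Call:
send_rows(xyz=[[2,0,0],[5,0,0],[9,0,0],[10,0,-10],[10,0,-25],[10,0,-45],[10,0,-65],[10,0,-85],[10,0,-100],[10,0,-105]], dr=[[0,0,0],[0,0,0],[0,0,0],[0,0,0],[0,0,0],[0,0,0],[0,0,0],[0,0,0],[0,0,0],[0,0,0]])

```text
time: 20.07
position: [0.5616, 0.2239, 0.154]
tool_rot: [2.056, 2.369, 0.004]
ft_force: [0.4, 0.3, -0.9]
grip_width: 0.007
grip_force: 0.0
```

```bash
python3 - <<'E'
from h import *
s=get_state();print(WJ(s['position']))
go(JW(-.034,.098,.152),98.4)
E
```

```text
[  1.1 172.3 154. ]
at [0.5616 0.2239 0.154 ] t 20.07
xyz [-74.4 -34.7   2. ] dr [ 0.0054  0.0023 -0.0055]
```

Call:
send_rows(xyz=[[-10,-4,0],[-22,-9,0],[-35,-15,0],[-48,-21,0],[-60,-27,0],[-70,-32,0],[-74,-34,0],[-74,-35,2],[-74,-35,2],[-74,-35,2]], dr=[[0.005,0.002,-0.005],[0.005,0.002,-0.005],[0.005,0.002,-0.005],[0.005,0.002,-0.005],[0.005,0.002,-0.005],[0.005,0.002,-0.005],[0.005,0.002,-0.005],[0.005,0.002,-0.005],[0.005,0.002,-0.005],[0.005,0.002,-0.005]])

```text
time: 20.9
position: [0.5358, 0.1466, 0.1486]
tool_rot: [-2.049, -2.377, 0.004]
ft_force: [0.0, -0.0, 0.2]
grip_width: 0.001
grip_force: 0.0
```

```bash
python3 - <<'E'
from h import *
s=get_state();print(WJ(s['position']),s["ft_force"].round(1))
im=get_image("wrist")[:,:,::-1];C=cam("wrist",s);cv2.imwrite("pics/w7.png",im)
# black grip pixels vs expectation
print("grip exp",proj(C,JW(-.075,.098,.144)).round(0))
im2=get_image("scene")[:,:,::-1];cv2.imwrite("pics/s7.png",im2);S=cam("scene")
print("scene grip exp",proj(S,JW(-.075,.098,.144)).round(0))
g=im2.max(2);q=proj(S,JW(-.075,.098,.144)).astype(int);m=(g[q[1]-30:q[1]+30,q[0]-40:q[0]+40]<45)
for r in m[::2]:print("".join(".#"[int(v)] for v in r))
go(JW(-.036,.098,.1275),98.4)
E
```

```text
[-35.7  99.6 148.6] [ 0.  -0.   0.2]
grip exp [218. 247.]
scene grip exp [346. 229.]
............................##..##############################..#...............
...........................##############################......##...............
...........................#############...###############.#....................
..........................#########..#####################.####.#...............
..........................#########..#####################..###.................
..........................##..##....#####################..#.##.................
................................#...###########################.................
.............................#.#..#######################.##.###................
........................###..###....#..###.....#########.......#................
........................##.###.#.######.###.##.#...##..#..#.....................
........................#.......##...##..........#......#.#.##..................
........................##.##..##.#####.###..###...##.#.#.##..##................
.......................#####.#.#....##.####
[... 797 characters left out ...]
..................................................
................................................................................
................................................................................
................................................................................
................................................................................
................................................................................
................................................................................
................................................................................
at [0.5359 0.1468 0.1487] t 21.0
xyz [-1.7 -0.4 21.2] dr [-0.0038 -0.0007  0.0017]
```

Call:
send_rows(xyz=[[0,0,4],[-1,0,9],[-2,0,15],[-2,0,20],[-2,0,21],[-2,0,21],[-2,0,21],[-2,0,21],[-2,0,21],[-2,0,21]], dr=[[-0.003,0,0],[-0.003,0,0],[-0.003,0,0],[-0.003,0,0],[-0.003,0,0],[-0.003,0,0],[-0.003,0,0],[-0.003,0,0],[-0.003,0,0],[-0.003,0,0]])

```text
time: 21.83
position: [0.5364, 0.1439, 0.128]
tool_rot: [-2.052, -2.378, 0.0]
ft_force: [-0.5, -0.1, 0.8]
grip_width: 0.007
grip_force: 0.0
```

```bash
python3 - <<'E'
from h import *
s=get_state();print(WJ(s['position']),s["ft_force"].round(1))
go(JW(-.0696,.098,.1202),98.4)
E
```

```text
[-35.5  96.8 128. ] [-0.5 -0.1  0.8]
at [0.5364 0.1439 0.128 ] t 21.83
xyz [  1.2 -34.1   7.8] dr [-0.0003 -0.0001  0.0004]
```

Call:
send_rows(xyz=[[1,-6,0],[1,-11,0],[1,-16,0.5],[1,-21,2],[1,-26,4],[1,-30,6],[1,-34,8],[1,-38,10.5],[1,-41,12.5],[1,-44,14.5]], dr=[[0,0,0],[0,0,0],[0,0,0],[0,0,0],[0,0,0],[0,0,0],[0,0,0],[0,0,0],[0,0,0],[0,0,0]])

```text
time: 22.67
position: [0.4926, 0.1385, 0.1134]
tool_rot: [-2.052, -2.378, -0.001]
ft_force: [1.3, 0.3, 2.7]
grip_width: 0.008
grip_force: 1.0
```

```bash
python3 - <<'E'
from h import *
s=get_state();print(WJ(s['position']),s["ft_force"].round(1),"Fx,Fy",(jx@s["ft_force"]).round(1),(jy@s["ft_force"]).round(1))
E
```

```text
[-79.5  97.9 113.4] [1.3 0.3 2.7] Fx,Fy 1.3 0.1
```

The force is 3 N, so the lever is swinging. I'll continue the arc.

Call:
send_rows(xyz=[[0,-4,3],[0,-8,7],[0,-12,11],[0,-16,15],[0,-19,19.5],[0,-22.5,24],[0,-25.5,29],[0,-28,34],[0,-30,39.5],[0,-32,45]], dr=[[0,0,0],[0,0,0],[0,0,0],[0,0,0],[0,0,0],[0,0,0],[0,0,0],[0,0,0],[0,0,0],[0,0,0]])

```text
time: 23.5
position: [0.4605, 0.1336, 0.0676]
tool_rot: [-2.052, -2.378, 0.001]
ft_force: [0.9, 1.3, 1.5]
grip_width: 0.006
grip_force: 0.9
```

Call:
send_rows(xyz=[[0,-1,3],[0,-1,6],[0,-2,9],[0,-2,12],[0,-2,14],[0,-2,15],[0,-2,16],[0,-2,16],[0,-2,16],[0,-2,16]], dr=[[0,0,0],[0,0,0],[0,0,0],[0,0,0],[0,0,0],[0,0,0],[0,0,0],[0,0,0],[0,0,0],[0,0,0]])

```text
time: 24.33
position: [0.4583, 0.1332, 0.055]
tool_rot: [-2.052, -2.378, 0.006]
ft_force: [-11.9, -2.3, 28.8]
grip_width: 0.003
grip_force: 14.6
```

```bash
python3 - <<'E'
from h import *
s=get_state();print(WJ(s['position']),s["ft_force"].round(1),"Fx,Fy",(jx@s["ft_force"]).round(1),(jy@s["ft_force"]).round(1))
E
```

```text
[-114.2   97.6   55. ] [-11.9  -2.3  28.8] Fx,Fy -12.1 -0.5
```

29 N at level height (tips at 75 mm), so the lever is against its end stop. I'll retreat straight up, then aside, and check numerically.

Call:
send_rows(xyz=[[0,0,-6],[0,0,-16],[0,0,-30],[0,0,-48],[0,0,-68],[0,0,-88],[0,0,-105],[0,0,-118],[0,0,-125],[0,0,-125]], dr=[[0,0,0],[0,0,0],[0,0,0],[0,0,0],[0,0,0],[0,0,0],[0,0,0],[0,0,0],[0,0,0],[0,0,0]])

```text
time: 25.17
position: [0.4599, 0.1333, 0.1787]
tool_rot: [2.052, 2.377, 0.002]
ft_force: [0.8, -0.3, -0.4]
grip_width: 0.007
grip_force: 0.0
```

Call:
send_rows(xyz=[[-15,0,0],[-45,0,0],[-80,0,0],[-115,0,0],[-150,0,0],[-185,0,0],[-220,0,0],[-250,0,0],[-270,0,0],[-280,0,0]], dr=[[0,0,0],[0,0,0],[0,0,0],[0,0,0],[0,0,0],[0,0,0],[0,0,0],[0,0,0],[0,0,0],[0,0,0]])

```text
time: 26.0
position: [0.4989, -0.1473, 0.1756]
tool_rot: [-2.056, -2.372, 0.003]
ft_force: [0.0, -0.4, -0.9]
grip_width: 0.004
grip_force: 0.0
```

```bash
python3 - <<'E'
from h import *
im=get_image("top");cv2.imwrite("pics/t8.png",im[:,:,::-1]);C=cam("top")
q=proj(C,JW(-.129,.098,.07));print("grip down expected",q.round(1),"end",proj(C,JW(-.149,.098,.07)).round(1))
m=((im.max(2)<45)).astype(np.uint8)
x,y=q.astype(int);w=m[y-25:y+26,x-25:x+26];ys,xs=np.nonzero(w);print("black centroid",xs.mean()+x-25,ys.mean()+y-25,"n",len(xs))
for r in w[::2]:print("".join(".#"[v] for v in r))
def prof(a,b,n=24,z=.093):
    for t in np.linspace(a,b,n):
        p=proj(C,JW(0,t,z)).round().astype(int);print(int(t*1e3),im[p[1],p[0]].tolist(),end=" ")
    print()
prof(-.1,-.07,13,.085);prof(.055,.09,13,.085)
E
```

```text
grip down expected [209.4 210.9] end [210.4 219. ]
black centroid 209.22137404580153 209.9236641221374 n 131
...................................................
...................................................
...................................................
...................................................
...................................................
...................................................
...................................................
...................................................
...................................................
.....................########......................
....................##########.....................
.....................#########.....................
.....................#########.....................
.....................#.#######.....................
.....................#########.....................
......................#...#####....................
......................#########....................
...................................................
...................................................
...
[... 163 characters left out ...]
.........................................
...................................................
...................................................
...................................................
-100 [233, 230, 228] -97 [233, 231, 228] -95 [232, 228, 224] -92 [234, 230, 226] -90 [227, 222, 219] -87 [171, 166, 164] -85 [233, 229, 227] -82 [239, 238, 241] -80 [141, 125, 116] -77 [244, 211, 127] -75 [232, 201, 124] -72 [233, 203, 129] -70 [232, 201, 125] 
55 [232, 203, 127] 57 [233, 196, 123] 60 [232, 197, 122] 63 [232, 198, 123] 66 [235, 198, 114] 69 [229, 209, 170] 72 [232, 231, 235] 75 [235, 234, 233] 78 [237, 235, 233] 81 [253, 255, 253] 84 [151, 150, 152] 87 [31, 13, 2] 90 [112, 61, 36]
```

The lever grip centroid is (209.2,209.9) against (209.4,210.9) expected for fully down. The dowel spans from stop to nose with no gap visible. I'm handing it in.

```bash
python3 -c "
from bench import *
print(close_job())"
```

```text
the job is handed in; nothing more can be done
None
```

I handed the job in at about 26 s: the thick dowel lies in both V rests, snug between stop and nose, with the cam lever fully down and the thin dowel not touched; I could not measure the final nose force, and the hand-in returned no verdict.

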